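Clamp a board module in the inspection fixture with its star wheel

TASK

Lay the board module with the tall finned heat sink flat on the bed of the clamping fixture, between the side rails, let go of it, and then close the clamp by pushing the spokes of the star wheel round, one after another, clockwise seen from above, until the jaw holds the module firmly but gently against the stop block (about 15 N; 30 N crushes the board). Move the jaw only with the wheel, leave the other things on the bench alone, and take the gripper away at the end.

Things in the scene. Friction and masses are not known exactly. Their poses are not given: they have to be found in the camera images.
- module_center (a point): The module to clamp: a flat black tray with a green circuit board, 60 (x) x 90 (y) x 8 mm, carrying in its middle an upright finned aluminium heat sink, 32 (x) x 44 (y) x 36 mm high, so 44 mm high overall; 0.22 kg or so. This point is on its vertical centre line, 26 mm above its underside, which is mid-height of the heat sink (the part to grip). z up, y along the 90 mm length. Either way round will do.
- module: The same module, origin at the centre of its underside, axes as above.
- fixture: Clamping fixture bolted to the bench: foot plate 140 (x) x 370 (y) x 12 mm, origin on the bench surface under the bed; z up, y along the clamping direction. From -y to +y: star wheel half under a grey hood, moving jaw, bed between two side rails, stop block.
- hood_edge (a point): Top middle of the hood's edge on the wheel's open side, 99 mm above the bench; axes as the fixture's. The hood (180 mm in x, 84 mm in y) covers the +y half of the hub and of the wheel; only the half on the -y side of this edge is open from above. Under the open half there is only the wheel's post (28 mm across) and the foot plate, 12 mm high.
- bed_center (a point): Middle of the bed's surface, 20 mm above the bench; axes as the fixture's. The module lies here with its 90 mm length along y. Side rails at x = -34 and +34 mm (68 mm apart), 8 mm thick, 8 mm high above the bed, y -35 to +75 mm. Any place along y clear of jaw and stop block will do: the jaw slides the module up to the stop block.
- hub (a point): Centre of the star wheel on its vertical axis, 70 mm above the bench at mid-height of the spokes; axes as the fixture's. Five level round spokes, 12 mm thick, 72 degrees apart, each ending in a black ball 22 mm across centred 70 mm from the axis; hub 32 mm across.
- wheel (a joint): Star wheel angle, rad, growing clockwise seen from above, which closes the jaw by 12 mm per rad; starts at 0.3 to 1.0, the jaw bites somewhere from 3.1 to 4.3. Spoke k (0 to 4) points k x 72 degrees minus this angle, anticlockwise from the fixture's x axis.
- spoke0_ball (a point): Centre of the ball on spoke 0 (may be under the hood). The wheel is stiff: 0.40 N m, about 8 N pushed 50 mm from the axis, at any speed; it stays where it is left. Once the jaw bites, each newton of clamping force adds 0.012 N m (0.24 N at 50 mm) to that, and the clamping force climbs by about 5 N for each further 0.035 rad (under 2 mm of push).
- jaw: The moving jaw, a 56 x 16 x 14 mm bar across the bed, its face on stiff rubber pads, driven by the wheel to +y. Origin: on the bed surface at the middle of its face towards the module. Do not push it directly. Facing it across the bed is the stop block, an aluminium bar 56 x 18 x 14 mm, locked at a different setting each time: its face is 53 to 65 mm from bed_center in +y.
- flat_module: the look-alike: same tray and green board, but with only a low flat 36 x 36 x 6 mm shield; 60 x 90 x 15 mm overall; origin at the centre of its underside. Not to be used or moved
- spool: solder spool, aluminium, 56 mm across, 40 mm high, upright; bystander; origin under its centre
- flux_bottle: small bottle, 40 mm across, 90 mm high; bystander; origin under its centre
- tape: roll of orange tape lying flat, 76 mm across, 18 mm high; bystander; origin under its centre
- screwdriver: screwdriver, 170 mm, lying on the bench; bystander
- jar: jar, 56 mm across, 60 mm high; bystander; origin under its centre
There are look-alikes about, which are no part of the job. What is shaped like the module but orange or red is not meant.

How it is judged:
By the outcome, as a careful person would: the job done as asked, in the order asked, and still so for the second after the job is handed in, with the robot touching nothing.
It also fails if it takes over 72 s, if anything falls off the work surface, if the arm or the gripper's body presses on something with over 40 N, if the wrist force passes 120 N, or if a joint passes its speed limit or range.

ROBOT

A 7-joint arm with a two-finger parallel gripper is mounted at the origin on the work surface. World frame = base frame: x ahead of the robot, y to its left, z up, the work surface at z = 0. Lengths are in m, angles in degrees, forces in N, time in s.
With the tool pointing down it reaches from about 0.35 to 0.9 m from the base axis. Payload 7.2 kg.
Tool frame: the origin (TCP) lies midway between the tips of the shut fingers; the grasp point (between the pads) lies bot.hold_point_z behind it (bot.hold_point_z is the distance from the TCP to the grasp point, in m); z points along the fingers, y is the direction in which the jaws open and shut (so a half turn about z gives the same grasp; the last joint's range is limited). The gripper opens to 85 mm and grips with 20 to 120 N. Pads are 22 mm wide; open, the fingers measure 114 mm over their backs; the gripper's body (76 mm by 85 mm) begins 54 mm behind the grasp point. The pads swing forward as they close: fully open they stand 13 mm farther back than shut.
Start: joints at [62.556, 23.554, -0.728, 91.456, 0.321, 64.991, -4.71], TCP at [0.25, -0.573, 0.231] pointing down, gripper open.
Joint ranges: [-169.25, 169.25], [-16.82, 113.86], [-84.01, 82.57], [7.8, 145.47], [-59.2, 239.2], [7.22, 106.19], [-163.78, 163.78]. Speed limits (degrees/s): [136.94, 136.94, 172.46, 172.46, 180, 180, 180].

INTERFACE

Orientations are given as a 3x3 rotation matrix whose columns are the frame's x, y, z axes.
In Python, from rig import bot gives the robot as it stands. The module is installed in compiled form; this text tells all that it offers.
- The arm moves only by the tool drive_tool, never from a script. Its argument "plan" is a list of rows, each a list of 7 numbers: the shift along the tool's x, y, z in m, then the turn, a rotation vector about the tool's x, y, z in degrees, then the closure, from 0 (fully open) to 1 (shut). A call has 1 to 5 rows; each row shifts and turns the commanded pose from where the row before left it, along the tool's axes as they then stand; what a row does not reach is not made up. A row lasts 1/12 s, in which the tool goes at most 41.7 mm and 7.16 degrees, less where a joint would pass 70% of its speed; a pose out of reach is approached as far as the arm can. A call is refused whole if a number of a shift passes 0.0417 or a number of a turn 7.16, either way. A call with a gripper value outside its range is refused whole. The fingers move at their own pace and stop on an object; "newtons" is the grip in N (left out, the last holds). Time passes only in rows, so rows that do not move let the fingers close. It gives the time, the measured TCP pose, the force and the opening at its end, in the units of the state.
- bot.get_state(): the state, without advancing time (a new reading comes with each control period).
- bot.grab_frame(name): name is "scene" or "top" or "wrist"; returns (picture, depth): 420x560x3 uint8, red, green, blue; 420x560 float32, m along the optical axis (not along the pixel's ray), 0 where there is no reading.
- bot.camera_info(name): a dict with "mtx" (3x3 intrinsics, pixels), "dist_coeffs" ([k1, k2, p1, p2, k3] as OpenCV has them; the pictures are not rectified), "rvec" (rotation vector, rad) and "tvec" (3), from world to camera coordinates, as OpenCV has them; the wrist camera has in their place "tool_from_camera" (4x4, takes a point from camera to tool coordinates, whose origin is the TCP and whose axes are the flange's). Camera axes: x right, y down, z forward; pixel columns grow to the right and rows downward; lengths in m; the calibration is good to about 2 mm. A picture is of the moment at which its call begins: read the wrist's pose just before it. camera_info takes no time and is no camera call.
- bot.hand_in(): hands the job in, once; it reports no verdict.
Trained networks look in the newest picture that a camera, given by its name, has taken for a name from the list of things; names that differ only in an ending like _2 or _b are one class to them, and where a whole thing is asked for, a point or a joint stands for the part that bears it (a point fixed in the world has none). Each returns a list of dicts, best first, with "score" (0 to 1); they miss things now and then, are a little off and sometimes report something else, mostly with a low value. They report only what shows in the picture. A call takes as long as a camera call. They do not tell look-alikes from the thing itself.
- bot.silhouettes(camera, query): "pixels" (420x560 bool, what is visible of it) and "centre" ([column, row] in pixels, amid what is visible of it).
The state is a dict: "time_s": time; "joints": joint angles; "joint_vel": joint speeds; "tau": joint torques, N m; "eef_pos": TCP position; "orientation": TCP orientation; "contact_force": force on the tool from outside, world axes, zero at the start; "ft_torque": the same for the moment, N m; "finger_gap": opening from 0.0 (shut) to 1.0 (fully open).
Only numpy, scipy, OpenCV 4.12 (cv2) and the standard library are available. Lean on these libraries where they do the work, as an engineer would, in place of code of your own. Each camera call takes 0.05 s, during which the arm holds its last target. There are 200 camera calls.

## Working session

There is one attempt and no reset: what is moved stays moved. The work goes in short steps, Python scripts to look and compute and a tool call to move; the robot and the scene stay as the last step left them, time stands still between calls to the robot, and variables do not carry over. Pictures are saved under pics/ and viewed, about 8 in all and at most 12, crops included, and the job is handed in when it is done.

Besides the shell and the picture viewer there is one more tool, called after "Call:" by a JSON object that holds its "name" and its "arguments". drive_tool: Moves the arm, as the interface text tells. Its arguments: {"type":"object","properties":{"plan":{"type":"array","items":{"type":"array","items":{"type":"number"}}},"newtons":{"type":"number"}},"required":["plan"]}

```bash
mkdir -p pics
cat > h.py <<'E'
import numpy as np, cv2
from rig import bot
def ext(c):
    i=bot.camera_info(c); 
    if 'rvec' in i:
        R=cv2.Rodrigues(np.array(i['rvec'],float))[0]; t=np.array(i['tvec'],float).ravel(); return i,R,t
    s=bot.get_state(); T=np.array(i['tool_from_camera'],float); Rw=np.array(s['orientation']); p=np.array(s['eef_pos'])
    Rc=Rw@T[:3,:3]; pc=Rw@T[:3,3]+p
    return i,Rc.T,-Rc.T@pc
def cloud(depth,E):
    i,R,t=E; h,w=depth.shape
    uv=np.stack(np.meshgrid(np.arange(w),np.arange(h)),-1).reshape(-1,1,2).astype(float)
    n=cv2.undistortPoints(uv,np.array(i['mtx'],float),np.array(i['dist_coeffs'],float)).reshape(h,w,2)
    P=np.dstack([n*depth[...,None],depth]); W=(P-t)@R; W[depth==0]=np.nan
    return W
def proj(p,E):
    i,R,t=E; return cv2.projectPoints(np.array(p,float).reshape(-1,1,3),cv2.Rodrigues(R)[0],t,np.array(i['mtx'],float),np.array(i['dist_coeffs'],float))[0].reshape(-1,2)
def grab(c):
    E=ext(c); im,d=bot.grab_frame(c); return im,d,E,cloud(d,E)
def save(n,im): cv2.imwrite('pics/'+n+'.png',im[...,::-1])
E
python3 - <<'E'
from h import *
ims=[]
for c in('top','scene'):
    im,d,Ex,W=grab(c); ims.append(im); np.savez('/tmp/'+c,im=im,W=W)
    for q in ('module','flat_module','fixture','hub','spoke0_ball','jaw','hood_edge'):
        for r in bot.silhouettes(c,q)[:3]:
            m=r['pixels']; print(c,q,round(r['score'],2),np.round(r['centre']),m.sum(),np.round(np.nanmedian(W[m],0),3),np.round(np.nanpercentile(W[m][:,2],98),3))
    save(c,im)
print(bot.hold_point_z, bot.get_state())
E
```

```text
top module 0.7 [117. 304.] 733 [0.212 0.343 0.01 ] 0.045
top module 0.63 [144. 226.] 767 [0.412 0.288 0.009] 0.045
top module 0.59 [216. 260.] 714 [0.331 0.094 0.009] 0.045
top flat_module 0.56 [133. 169.] 747 [0.569 0.321 0.008] 0.016
top fixture 0.82 [283. 178.] 7849 [ 0.535 -0.081  0.02 ] 0.101
top fixture 0.38 [142. 224.] 718 [0.413 0.289 0.009] 0.045
top hub 0.58 [279. 179.] 8035 [ 0.536 -0.081  0.02 ] 0.101
top spoke0_ball 0.78 [329. 170.] 359 [ 0.561 -0.197  0.075] 0.083
top jaw 0.49 [142. 226.] 757 [0.413 0.289 0.009] 0.045
top jaw 0.39 [280. 181.] 74 [ 0.537 -0.07   0.033] 0.037
top hood_edge 0.64 [284. 182.] 8070 [ 0.536 -0.082  0.02 ] 0.101
scene module 0.79 [270. 155.] 245 [0.22  0.331 0.01 ] 0.043
scene module 0.7 [261. 196.] 428 [0.337 0.077 0.011] 0.044
scene module 0.68 [310. 178.] 350 [0.421 0.272 0.009] 0.043
scene flat_module 0.51 [358. 185.] 298 [0.576 0.309 0.008] 0.014
scene flat_module 0.47 [287. 250.] 5759 [ 0.56  -0.16   0.025] 0.099
scene fixture 0.74 [289. 252.] 5671 [ 0.56  -0.16   0.026] 0.099
scene hub 0.69 [288. 250.] 5609 [ 0.56  -0.16   0.027] 0.099
s
[... 310 characters left out ...]
  64.99262081, -4.71071375]), 'joint_vel': array([-0.04063724,  0.06369151, -0.08853129, -0.05109771, -0.05174421,
        0.00649217, -0.0303763 ]), 'tau': array([ 1.89886614e-04, -6.00359774e+01,  6.80826344e-01, -2.99732798e+01,
        1.39222713e-02,  1.72234271e-03,  4.45302419e-05]), 'eef_pos': array([ 0.24960498, -0.57297066,  0.23130429]), 'orientation': array([[ 9.16782216e-01,  3.99387492e-01,  1.37774079e-05],
       [ 3.99387492e-01, -9.16782216e-01,  1.15534337e-05],
       [ 1.72451795e-05, -5.08945817e-06, -1.00000000e+00]]), 'contact_force': array([0.27710837, 0.64960358, 0.51098543]), 'ft_torque': array([0.03800821, 0.08013572, 0.01486174]), 'finger_gap': 1.001977925066312}
```

View pics/top.png

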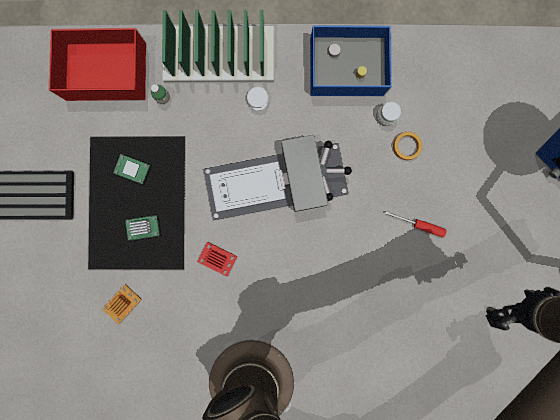

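Run:
```python
from h import *
im=np.load('/tmp/top.npz')['im']; 
a=cv2.resize(im[130:340,80:260],None,fx=2.8,fy=2.8,interpolation=cv2.INTER_CUBIC)
save('topcrop',a)
```

```text
(no output)
```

View pics/topcrop.png

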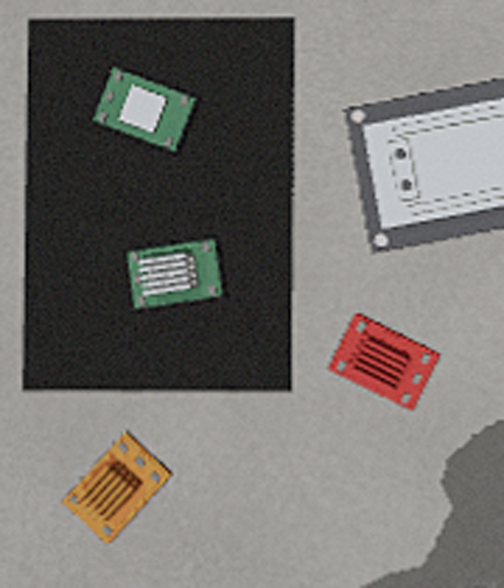

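The target is the green, finned module at top pixel (142,228). The look-alikes are the flat green one (131,168), the red one (217,260) and the orange one (121,304). The crop confirms white fins on a green board. In the fixture, the stop block is at (223,190), the hood at (305,172), and open balls show at (328,145), (347,170) and (329,196).

```bash
cat >> h.py <<'E'
def rect(P):
    (c,s,a)=cv2.minAreaRect((P[:,:2]*1000).astype(np.float32)); return np.round(c,1),np.round(s,1),round(a,1)
def near(W,c,r,z0,z1):
    P=W.reshape(-1,3); P=P[~np.isnan(P[:,0])]
    return P[(np.hypot(P[:,0]-c[0],P[:,1]-c[1])<r)&(P[:,2]>z0)&(P[:,2]<z1)]
E
python3 - <<'E'
from h import *
for c in('top','scene'):
    W=np.load('/tmp/'+c+'.npz')['W']
    print(c,'board',rect(near(W,(.412,.288),.075,.005,.05)),'fins',rect(near(W,(.412,.288),.05,.038,.05)))
    for nm,z0,z1 in(('all',.008,.2),('foot',.008,.015),('bed',.017,.023),('rail',.026,.031),('stop/jaw',.032,.037),('hood',.094,.105)):
        P=near(W,(.54,-.08),.26,z0,z1); print(nm,len(P),rect(P))
    P=near(W,(.55,-.2),.12,.06,.087)
    H=[]
    q=(P[:,:2]*1000)
    # cluster high pts
    B=P[P[:,2]>.077]; 
    if len(B):
        Z=np.zeros((300,300),np.uint8); ij=((B[:,:2]-[.4,-.35])*1000).astype(int); ij=ij[(ij>=0).all(1)&(ij<300).all(1)]; Z[ij[:,0],ij[:,1]]=1
        n,l,s,ce=cv2.connectedComponentsWithStats(cv2.dilate(Z,np.ones((7,7))))
        for k in range(1,n): print('ball',s[k,4],ce[k][::-1]+[400,-350])
E
```

```text
top board (array([414.2, 286.6]), array([132.5, 131.6]), 2.4) fins (array([411.9, 293. ]), array([32. , 45.8]), 8.9)
all 8181 (array([559.6, -63. ]), array([459.7, 385.2]), 5.2)
foot 2116 (array([544.3, -53.6]), array([410.5, 386.9]), 9.5)
bed 1491 (array([558.5, -54.5]), array([272.8, 440.2]), 28.8)
rail 260 (array([534.9, -77.2]), array([231.1, 502.7]), 43.3)
stop/jaw 262 (array([556.4, -54.1]), array([269.3, 455.8]), 87.7)
hood 2230 (array([ 613.8, -133.6]), array([314.8, 112.8]), 0.6)
ball 49 [ 459. -138.]
ball 49 [ 461. -150.]
ball 49 [ 464. -163.]
ball 389 [ 496.6092545  -196.31362468]
ball 84 [ 532.5 -184. ]
ball 650 [ 560.33384615 -184.61076923]
ball 357 [ 557.23809524 -244.43697479]
ball 49 [ 555. -227.]
ball 49 [ 555. -215.]
ball 49 [ 593. -189.]
ball 98 [ 607.5 -192. ]
ball 387 [ 624.27131783 -197.18863049]
scene board (array([414.6, 286.5]), array([61.2, 87.3]), 8.4) fins (array([413.7, 287.3]), array([33.7, 44.4]), 6.5)
all 6258 (array([573.6, -42.7]), array([421.8, 410.9]), 16.5)
foot 2075 (array([576.8, -32.2]), array([357. , 457.7]), 30.1)
bed 551 (array([566.4, -50.8]), array([419.2, 377.4]), 10.9)
rail 176 (array([550.7, -63.6]), array([275.5, 474.6]), 83.5)
stop/jaw 134 (array([555.1, -63.3]), array([278.8, 480.7]), 83.3)
hood 1528 (array([ 550.9, -139.7]), array([180.7,  87.7]), 11.2)
ball 643 [ 489.99688958 -199.14463453]
ball 49 [ 496. -187.]
ball 49 [ 534. -193.]
ball 1786 [ 580.19484882 -189.02799552]
ball 502 [ 558.7250996  -248.40039841]
ball 147 [ 559.40136054 -216.63265306]
ball 423 [ 640.78486998 -146.24822695]
```

```bash
cat >> h.py <<'E'
def plan(p,yawy=None,n=5,s0=None,g=0):
    """rows to reach TCP p, tool y axis at world yaw yawy (mod 180), from current (or s0=(pos,R))"""
    from scipy.spatial.transform import Rotation as Ro
    if s0 is None: s=bot.get_state(); s0=(np.array(s['eef_pos']),np.array(s['orientation']))
    q,R=s0; a=np.degrees(np.arctan2(R[1,1],R[0,1])); dy=0 if yawy is None else (yawy-a+90)%180-90
    # also flatten tilt
    G=Ro.from_euler('z',a+dy,degrees=True).as_matrix(); y=G[:,0]; z=np.array([0,0,-1.]); G=np.stack([np.cross(y,z),y,z],1)
    d=(np.array(p)-q)/n; w=Ro.from_matrix(R.T@G).as_rotvec(degrees=True)/n
    print('dist mm',np.round(np.linalg.norm(d)*n*1e3),'yaw',round(a,1),'->',round(a+dy,1))
    for i in range(n):
        print([*np.round(R.T@d,4).tolist(),*np.round(w,2).tolist(),g]); R=R@Ro.from_rotvec(w,degrees=True).as_matrix()
E
python3 - <<'E'
from h import *
print(np.round(bot.camera_info('wrist')['tool_from_camera'],3)); print(bot.camera_info('wrist')['mtx'])
plan((.46,-.10,.29),None,14)
E
```

```text
[[ 0.001 -0.948 -0.317  0.081]
 [ 1.     0.001  0.    -0.   ]
 [-0.    -0.317  0.948 -0.142]
 [ 0.     0.     0.     1.   ]]
[[364.40172917   0.         280.57399202]
 [  0.         364.40172917 209.19579122]
 [  0.           0.           1.        ]]
dist mm 521.0 yaw -66.5 -> -66.5
[0.0273, -0.025, -0.0042, -0.0, -0.0, -0.0, 0]
[0.0273, -0.025, -0.0042, -0.0, -0.0, -0.0, 0]
[0.0273, -0.025, -0.0042, -0.0, -0.0, -0.0, 0]
[0.0273, -0.025, -0.0042, -0.0, -0.0, -0.0, 0]
[0.0273, -0.025, -0.0042, -0.0, -0.0, -0.0, 0]
[0.0273, -0.025, -0.0042, -0.0, -0.0, -0.0, 0]
[0.0273, -0.025, -0.0042, -0.0, -0.0, -0.0, 0]
[0.0273, -0.025, -0.0042, -0.0, -0.0, -0.0, 0]
[0.0273, -0.025, -0.0042, -0.0, -0.0, -0.0, 0]
[0.0273, -0.025, -0.0042, -0.0, -0.0, -0.0, 0]
[0.0273, -0.025, -0.0042, -0.0, -0.0, -0.0, 0]
[0.0273, -0.025, -0.0042, -0.0, -0.0, -0.0, 0]
[0.0273, -0.025, -0.0042, -0.0, -0.0, -0.0, 0]
[0.0273, -0.025, -0.0042, -0.0, -0.0, -0.0, 0]
```

Run:
```python
from h import *
plan((.53,-.04,.29),11,15)
```

```text
dist mm 605.0 yaw -66.5 -> 11.0
[0.0313, -0.0251, -0.0039, 0.0, -0.0, -5.16, 0]
[0.0335, -0.0222, -0.0039, 0.0, -0.0, -5.16, 0]
[0.0353, -0.0191, -0.0039, 0.0, -0.0, -5.16, 0]
[0.0369, -0.0158, -0.0039, 0.0, -0.0, -5.16, 0]
[0.0382, -0.0124, -0.0039, 0.0, -0.0, -5.16, 0]
[0.0391, -0.009, -0.0039, 0.0, -0.0, -5.16, 0]
[0.0398, -0.0054, -0.0039, 0.0, -0.0, -5.16, 0]
[0.0401, -0.0018, -0.0039, 0.0, -0.0, -5.16, 0]
[0.0401, 0.0018, -0.0039, 0.0, -0.0, -5.16, 0]
[0.0398, 0.0054, -0.0039, 0.0, -0.0, -5.16, 0]
[0.0391, 0.009, -0.0039, 0.0, -0.0, -5.16, 0]
[0.0382, 0.0125, -0.0039, 0.0, -0.0, -5.16, 0]
[0.0369, 0.0159, -0.0039, 0.0, -0.0, -5.16, 0]
[0.0353, 0.0191, -0.0039, 0.0, -0.0, -5.16, 0]
[0.0334, 0.0222, -0.0039, 0.0, -0.0, -5.16, 0]
```

Call:
{"name": "drive_tool", "arguments": {"plan": [[0.031,-0.025,-0.004,0,0,-5.2,0],[0.033,-0.022,-0.004,0,0,-5.2,0],[0.035,-0.019,-0.004,0,0,-5.2,0],[0.037,-0.016,-0.004,0,0,-5.2,0],[0.038,-0.012,-0.004,0,0,-5.2,0]]}}

```text
time_s: 1.22
eef_pos: [0.3427, -0.3946, 0.2516]
orientation: [[0.646, 0.764, 0.0], [0.764, -0.646, -0.0], [-0.0, 0.0, -1.0]]
contact_force: [0.6, -0.4, 0.4]
finger_gap: 1.002
```

Call:
{"name": "drive_tool", "arguments": {"plan": [[0.039,-0.009,-0.004,0,0,-5.2,0],[0.04,-0.005,-0.004,0,0,-5.2,0],[0.04,-0.002,-0.004,0,0,-5.2,0],[0.04,0.002,-0.004,0,0,-5.2,0],[0.04,0.005,-0.004,0,0,-5.2,0]]}}

```text
time_s: 1.63
eef_pos: [0.4353, -0.2165, 0.2719]
orientation: [[0.246, 0.969, 0.001], [0.969, -0.246, -0.001], [-0.001, 0.001, -1.0]]
contact_force: [1.1, -0.6, -0.2]
finger_gap: 1.002
```

Call:
{"name": "drive_tool", "arguments": {"plan": [[0.039,0.009,-0.004,0,0,-5.2,0],[0.038,0.012,-0.004,0,0,-5.2,0],[0.037,0.016,-0.004,0,0,-5.2,0],[0.035,0.019,-0.004,0,0,-5.2,0],[0.033,0.022,-0.004,0,0,-5.2,0]]}}

```text
time_s: 2.05
eef_pos: [0.5269, -0.039, 0.2919]
orientation: [[-0.204, 0.979, 0.001], [0.979, 0.204, -0.0], [-0.001, 0.001, -1.0]]
contact_force: [1.2, 0.1, 0.1]
finger_gap: 1.001
```

Run:
```python
from h import *
im,d,Ex,W=grab('wrist'); save('w1',im); np.savez('/tmp/w1',im=im,W=W)
plan((.4,.23,.24),8,7)
```

```text
dist mm 296.0 yaw 12.6 -> 8.0
[0.0403, -0.01, 0.0077, 0.04, -0.03, 0.66, 0]
[0.0402, -0.0105, 0.0076, 0.04, -0.03, 0.66, 0]
[0.0401, -0.0109, 0.0076, 0.04, -0.03, 0.66, 0]
[0.0399, -0.0114, 0.0076, 0.04, -0.03, 0.66, 0]
[0.0398, -0.0118, 0.0076, 0.04, -0.03, 0.66, 0]
[0.0397, -0.0123, 0.0076, 0.04, -0.03, 0.66, 0]
[0.0395, -0.0127, 0.0076, 0.04, -0.03, 0.66, 0]
```

View pics/w1.png

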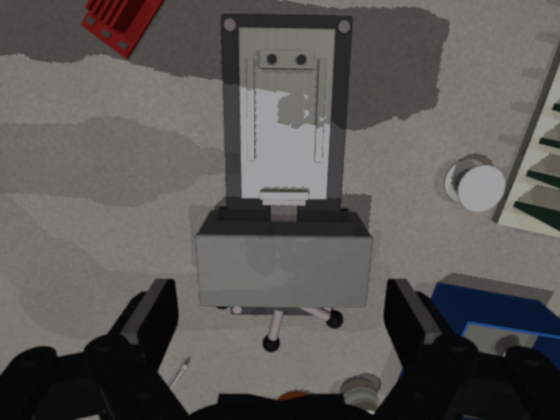

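The wrist view shows the bed, with the stop at (287,60), rails at (250,110) and (320,110), the jaw at (285,197), the hood at (285,265), and balls at (271,343) and (335,320). I'll fit the fixture now and move towards the module.

```bash
cat > fit.py <<'E'
from h import *
def local(P,o,yaw):
    a=np.radians(yaw); X=np.array([np.cos(a),np.sin(a)]); Y=np.array([-np.sin(a),np.cos(a)])
    L=P.copy(); D=P[:,:2]-o; L[:,0]=D@X*1e3; L[:,1]=D@Y*1e3; L[:,2]*=1e3; return L
E
python3 - <<'E'
from fit import *
for f in('w1','top','scene'):
    W=np.load('/tmp/'+f+'.npz')['W']; P=W.reshape(-1,3); P=P[~np.isnan(P[:,0])]
    L=local(P,np.array([.559,-.181]),11.2)
    S=L[(abs(L[:,0])<95)&(L[:,1]>-20)&(L[:,1]<88)&(L[:,2]>92)&(L[:,2]<106)]
    if len(S): print(f,'hood x',np.percentile(S[:,0],[.5,99.5]).round(1),'y',np.percentile(S[:,1],[.5,99.5]).round(1),'z',np.median(S[:,2]).round(1), rect(S/1e3))
    for nm,zl,zh in(('foot',9,15),('bed',17,23),('rail',25.5,31),('blk',32,37)):
        S=L[(abs(L[:,0])<75)&(L[:,1]>95)&(L[:,1]<350)&(L[:,2]>zl)&(L[:,2]<zh)]
        if len(S)>5:
            print(nm,len(S),'x',np.percentile(S[:,0],[1,99]).round(1),'y',np.percentile(S[:,1],[1,99]).round(1),'z',np.median(S[:,2]).round(1),rect(S/1e3))
            if nm=='blk':
                for s in(S[S[:,1]<170],S[S[:,1]>170]): 
                    if len(s): print('   ',np.percentile(s[:,0],[2,98]).round(1),np.percentile(s[:,1],[2,98]).round(1))
            if nm in('rail','bed','foot'):
                # tilt: slope of edges
                for lo,hi in((-75,0),(0,75)):
                    e=[]
                    for y in range(100,280,15):
                        s=S[(S[:,1]>y)&(S[:,1]<y+15)&(S[:,0]>lo)&(S[:,0]<hi)]
                        if len(s)>3: e.append((y+7,np.median(s[:,0]) if nm=='rail' else (s[:,0].min() if lo<0 else s[:,0].max())))
                    if len(e)>2: e=np.array(e); k=np.polyfit(e[:,0],e[:,1],1); print('   edge slope deg',np.degrees(k[0]).round(2),'x at 187',np.polyval(k,187).round(1))
E
```

```text
w1 hood x [-88.8  88.3] y [ 4.9 87.2] z 98.0 (array([-0.2, 45.7]), array([ 84.1, 180.7]), 89.7)
foot 7456 x [-69.1  69.6] y [ 96.4 302.5] z 11.0 (array([  0.3, 199.2]), array([208.5, 140.5]), 89.7)
   edge slope deg 0.43 x at 187 -69.5
   edge slope deg 0.21 x at 187 70.2
bed 12177 x [-49.1  49.6] y [107.1 286.4] z 19.0 (array([  3.7, 198.3]), array([128.6, 192.5]), 1.2)
   edge slope deg 0.31 x at 187 -49.6
   edge slope deg 0.3 x at 187 50.3
rail 1569 x [-41.7  42.3] y [ 98.5 257.3] z 27.0 (array([  0.4, 176.7]), array([163.3,  84.7]), 89.9)
   edge slope deg -6.2 x at 187 -34.5
   edge slope deg 6.66 x at 187 34.9
blk 1354 x [-27.4  27.9] y [ 97.4 264.6] z 33.4 (array([1.000e-01, 1.802e+02]), array([169.1,  56.3]), 89.6)
    [-26.   25.5] [ 97.2 114. ]
    [-26.8  27.8] [247.4 264.5]
top hood x [-88.6  89.2] y [ 6.  87.5] z 97.4 (array([ 0.6, 47. ]), array([ 82.9, 180. ]), 89.6)
foot 1117 x [-68.5  70.3] y [ 96.2 304.2] z 11.6 (array([  1.1, 200.4]), array([210.6, 140. ]), 89.9)
   edge slope deg 0.47 x at 187 -68.5
   edge slope deg 0.47 x at 187 70.1
bed 1466 x [-48.6  50.5] y [
[... 539 characters left out ...]
rray([ 0.1, 42.1]), array([180.7,  87.7]), 0.0)
foot 229 x [-68.  71.] y [188.2 299.4] z 10.7 (array([  1.1, 238.8]), array([123. , 140.1]), 88.6)
   edge slope deg 0.86 x at 187 -67.8
   edge slope deg 0.93 x at 187 69.7
bed 411 x [-48.2  51. ] y [184.1 284.4] z 18.7 (array([  4.6, 235.2]), array([105.6, 106.4]), 89.4)
   edge slope deg 1.05 x at 187 -48.9
   edge slope deg 1.01 x at 187 50.3
rail 110 x [-40.3  43.1] y [174.9 263. ] z 27.0 (array([  1.4, 219.7]), array([83.4, 91.3]), 0.1)
   edge slope deg 16.33 x at 187 -39.5
   edge slope deg -11.98 x at 187 40.7
blk 46 x [-26.1  27.7] y [241.7 260.9] z 33.2 (array([  1.2, 251.4]), array([54.7, 20. ]), 1.7)
    [-26.   27.2] [241.9 259.7]
```

Call:
{"name": "drive_tool", "arguments": {"plan": [[0.04,-0.01,0.008,0,0,0.6,0],[0.04,-0.01,0.008,0,0,0.6,0],[0.04,-0.011,0.008,0,0,0.6,0],[0.04,-0.011,0.008,0,0,0.6,0],[0.02,-0.012,0.008,0,0,0.6,0]]}}

```text
time_s: 2.52
eef_pos: [0.4395, 0.1292, 0.2518]
orientation: [[-0.152, 0.988, 0.001], [0.988, 0.152, 0.002], [0.001, 0.001, -1.0]]
contact_force: [0.2, -0.1, -0.5]
finger_gap: 1.0
```

Call:
{"name": "drive_tool", "arguments": {"plan": [[0.035,-0.012,0.007,0,0,0,0],[0.035,-0.012,0.007,0,0,0,0],[0.03,-0.012,0.007,0,0,0,0],[0,0,0,0,0,0,0]]}}

```text
time_s: 2.85
eef_pos: [0.3869, 0.2236, 0.2302]
orientation: [[-0.156, 0.988, -0.001], [0.988, 0.156, 0.002], [0.002, -0.001, -1.0]]
contact_force: [-0.4, 0.7, 0.1]
finger_gap: 1.007
```

Run:
```python
from fit import *
im,d,Ex,W=grab('wrist'); np.savez('/tmp/w2',im=im,W=W)
for r in bot.silhouettes('wrist','module'): print(r['score'],r['centre'],np.nanmedian(W[r['pixels']],0).round(3))
F=near(W,(.414,.287),.045,.040,.05); print('fins',rect(F),len(F))
B=near(W,(.414,.287),.06,.004,.05); print('all',rect(B),np.percentile(B[:,2],[1,50,99]).round(4))
print('mat z',np.median(near(W,(.414,.287),.09,-.01,.004)[:,2]))
plan((.4135,.2865,.14),8,3)
cv2.polylines(im,[proj([[.414+.03*sx*.99-.045*sy*.14,.2865+.03*sx*.14+.045*sy*.99,.008] for sx,sy in((-1,-1),(1,-1),(1,1),(-1,1))],Ex).astype(int)],1,(255,0,255))
save('w2',im)
```

```text
0.75 [212.6, 275.2] [0.332 0.105 0.009]
0.74 [319.0, 104.4] [0.41  0.294 0.008]
0.65 [121.1, 22.3] [0.223 0.336 0.009]
fins (array([412.3, 291.8]), array([32.3, 43.3]), 8.7) 1009
all (array([412.5, 292. ]), array([60.6, 90.3]), 9.2) [0.0055 0.0083 0.0442]
mat z -0.00018191378733983012
dist mm 115.0 yaw 8.7 -> 8.0
[0.021, 0.0111, 0.0302, 0.0, 0.0, 0.23, 0]
[0.021, 0.011, 0.0302, 0.0, 0.0, 0.23, 0]
[0.0211, 0.0109, 0.0302, 0.0, 0.0, 0.23, 0]
```

View pics/w2.png

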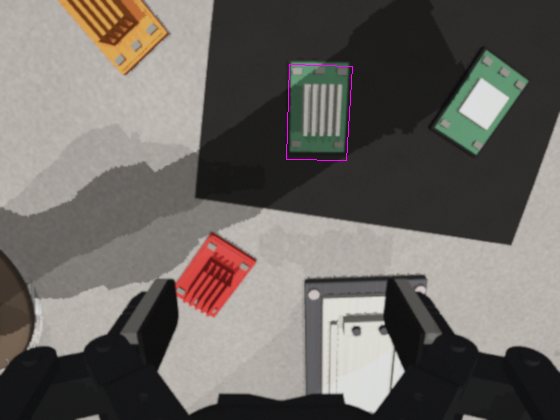

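The magenta outline matches the green finned module at (319,108), about 5 mm off along its length. The wrist and top cameras both give (0.4123, 0.292), yaw 9°. The red module is at (216,275), the orange one at (115,30) and the flat one at (484,103).

Run:
```python
from h import *
plan((.4123,.292,.09),9,4)
```

```text
dist mm 160.0 yaw 8.7 -> 9.0
[0.0172, 0.0082, 0.0352, 0.0, 0.0, -0.07, 0]
[0.0171, 0.0082, 0.0352, 0.0, 0.0, -0.07, 0]
[0.0171, 0.0083, 0.0352, 0.0, 0.0, -0.07, 0]
[0.0171, 0.0083, 0.0352, 0.0, 0.0, -0.07, 0]
```

Call:
{"name": "drive_tool", "arguments": {"plan": [[0.0172,0.0082,0.035,0,0,-0.1,0],[0.0172,0.0082,0.035,0,0,-0.1,0],[0.0172,0.0082,0.035,0,0,-0.1,0],[0.0172,0.0083,0.035,0,0,0,0],[0,0,0,0,0,0,0]]}}

```text
time_s: 3.37
eef_pos: [0.4114, 0.2911, 0.0837]
orientation: [[-0.153, 0.988, -0.009], [0.988, 0.153, -0.003], [-0.001, -0.01, -1.0]]
contact_force: [-0.3, -0.8, -0.6]
finger_gap: 1.0
```

Call:
{"name": "drive_tool", "arguments": {"plan": [[0.001,0.001,0.03,0,0,0,0],[0,0,0.03,0,0,0,0],[0,0,0.013,0,0,0,0],[0,0,0,0,0,0,0]]}}

```text
time_s: 3.7
eef_pos: [0.4133, 0.2902, 0.0156]
orientation: [[-0.152, 0.988, -0.003], [0.988, 0.152, -0.003], [-0.003, -0.004, -1.0]]
contact_force: [0.5, 0.2, -0.0]
finger_gap: 0.996
```

Call:
{"name": "drive_tool", "arguments": {"plan": [[0,0,0,0,0,0,1],[0,0,0,0,0,0,1],[0,0,0,0,0,0,1],[0,0,0,0,0,0,1],[0,0,0,0,0,0,1]], "newtons": 35}}

```text
time_s: 4.12
eef_pos: [0.4146, 0.2929, 0.019]
orientation: [[-0.153, 0.988, 0.002], [0.988, 0.153, 0.001], [0.0, 0.002, -1.0]]
contact_force: [-2.1, -2.4, 6.2]
finger_gap: 0.369
```

Call:
{"name": "drive_tool", "arguments": {"plan": [[0,0,0,0,0,0,1],[0,0,0,0,0,0,1],[0,0,0,0,0,0,1],[0,0,0,0,0,0,1],[0,0,0,0,0,0,1]], "newtons": 35}}

```text
time_s: 4.53
eef_pos: [0.4146, 0.2929, 0.019]
orientation: [[-0.153, 0.988, 0.002], [0.988, 0.153, 0.001], [0.0, 0.002, -1.0]]
contact_force: [-0.1, -1.9, 7.6]
finger_gap: 0.368
```

Call:
{"name": "drive_tool", "arguments": {"plan": [[0,0,-0.015,0,0,0,1],[0,0,-0.03,0,0,0,1],[0,0,-0.03,0,0,0,1],[0,0,-0.03,0,0,0,1],[0,0,0,0,0,0,1]], "newtons": 45}}

```text
time_s: 4.95
eef_pos: [0.4159, 0.2948, 0.1282]
orientation: [[-0.154, 0.988, 0.007], [0.988, 0.154, 0.004], [0.003, 0.008, -1.0]]
contact_force: [0.5, 0.4, -1.4]
finger_gap: 0.365
```

Run:
```python
from h import *
im,d,Ex,W=grab('wrist')
s=bot.get_state(); print(s['eef_pos'],s['contact_force'],s['finger_gap'],s['time_s'])
p=s['eef_pos']
S=near(W,p[:2],.06,.05,.16); print(len(S))
# board pts: highest visible around
R=np.array(s['orientation']); L=(S-p)@R*1e3
B=L[(abs(L[:,1])<29)&(L[:,0]>24)&(L[:,0]<50)]; print('board in tool z',np.percentile(B[:,2],[5,50,95]).round(1),'x max',np.percentile(B[:,0],99).round(1), 'ymin/max',np.percentile(B[:,1],[1,99]).round(1))
top,dt,Et,Wt=grab('top'); S=near(Wt,(.4123,.292),.04,.0,.2); print(np.percentile(S[:,2],[5,50,95]))
save('w3',im)
plan((.523,.0034,.13),10.85,9)
```

```text
[0.4153608  0.29376892 0.12577591] [-0.0680615   0.89896184 -2.4228075 ] 0.36594564584534617 5.0
22013
board in tool z [ 6.  9. 12.] x max 45.7 ymin/max [-28.3  28.4]
[0.00080588 0.1165567  0.18104586]
dist mm 309.0 yaw 8.8 -> 10.8
[-0.0336, 0.007, -0.0007, 0.02, -0.0, -0.23, 0]
[-0.0336, 0.0069, -0.0007, 0.02, -0.0, -0.23, 0]
[-0.0337, 0.0067, -0.0007, 0.02, -0.0, -0.23, 0]
[-0.0337, 0.0066, -0.0007, 0.02, -0.0, -0.23, 0]
[-0.0337, 0.0065, -0.0007, 0.02, -0.0, -0.23, 0]
[-0.0337, 0.0063, -0.0007, 0.02, -0.0, -0.23, 0]
[-0.0338, 0.0062, -0.0007, 0.02, -0.0, -0.23, 0]
[-0.0338, 0.0061, -0.0007, 0.02, -0.0, -0.23, 0]
[-0.0338, 0.0059, -0.0007, 0.02, -0.0, -0.23, 0]
```

View pics/w3.png

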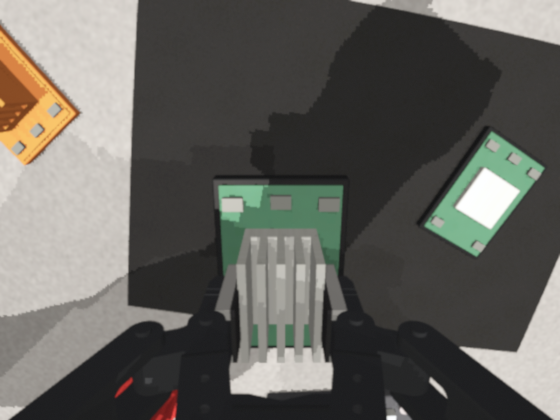

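The module is held level and centred. Board edges are at (215,180) and (347,180), with the sink between the pads. I'll carry it to the bed.

Call:
{"name": "drive_tool", "arguments": {"plan": [[-0.034,0.007,0,0,0,-0.2,1],[-0.034,0.007,0,0,0,-0.2,1],[-0.034,0.007,0,0,0,-0.2,1],[-0.034,0.007,0,0,0,-0.2,1],[-0.034,0.006,0,0,0,-0.2,1]]}}

```text
time_s: 5.47
eef_pos: [0.474, 0.1282, 0.1213]
orientation: [[-0.171, 0.985, -0.002], [0.985, 0.171, -0.001], [-0.0, -0.002, -1.0]]
contact_force: [0.6, 0.5, -0.9]
finger_gap: 0.366
```

Call:
{"name": "drive_tool", "arguments": {"plan": [[-0.034,0.006,0,0,0,-0.2,1],[-0.034,0.006,0,0,0,-0.2,1],[-0.034,0.006,0,0,0,-0.3,1],[-0.033,0.006,0,0,0,-0.3,1],[0,0,0,0,0,0,1]]}}

```text
time_s: 5.88
eef_pos: [0.5229, -0.0067, 0.1207]
orientation: [[-0.179, 0.984, -0.002], [0.984, 0.179, -0.004], [-0.003, -0.003, -1.0]]
contact_force: [-0.4, -1.0, -2.1]
finger_gap: 0.367
```

Run:
```python
from h import *
bot.grab_frame('top');bot.grab_frame('top')
s=bot.get_state(); print(s['eef_pos'],s['contact_force'],s['time_s'])
plan((.523,.0034,.06),10.85,3)
```

```text
[ 5.21222680e-01 -1.66087353e-04  1.21014437e-01] [-0.2365713   0.58307842 -1.92453481] 5.9833
dist mm 61.0 yaw 10.6 -> 10.9
[0.001, 0.0009, 0.0203, -0.05, -0.01, -0.07, 0]
[0.0011, 0.0008, 0.0203, -0.05, -0.01, -0.07, 0]
[0.0011, 0.0008, 0.0203, -0.05, -0.01, -0.07, 0]
```

Call:
{"name": "drive_tool", "arguments": {"plan": [[0.001,0.001,0.02,0,0,-0.1,1],[0.001,0.001,0.02,0,0,-0.1,1],[0.001,0.001,0.018,0,0,-0.1,1],[0,0,0,0,0,0,1]]}}

```text
time_s: 6.32
eef_pos: [0.5213, 0.0067, 0.0611]
orientation: [[-0.196, 0.981, -0.006], [0.981, 0.196, 0.001], [0.002, -0.006, -1.0]]
contact_force: [-1.1, 0.4, -2.5]
finger_gap: 0.368
```

Run:
```python
from fit import *
bot.grab_frame('top')
im,d,Ex,W=grab('wrist'); s=bot.get_state(); print(s['eef_pos'],s['orientation'][0][1],s['contact_force'],s['time_s'])
P=W.reshape(-1,3); P=P[~np.isnan(P[:,0])]; L=local(P,s['eef_pos'][:2],10.85)
for nm,zl,zh in(('foot',8,14.5),('bed',17,22.5),('rail',25,30),('blk',31.5,37),('board',43,56)):
    S=L[(abs(L[:,0])<75)&(L[:,1]>20)&(L[:,1]<130)&(L[:,2]>zl)&(L[:,2]<zh)]
    if len(S)>9: print(nm,len(S),np.percentile(S[:,0],[1,99]).round(1),np.percentile(S[:,1],[1,99]).round(1),np.median(S[:,2]).round(1))
for y in(25,35,45,55):
    S=L[(abs(L[:,1]-y)<5)&(L[:,2]>44)&(L[:,2]<56)&(abs(L[:,0])<40)]
    if len(S): print('board',y,np.percentile(S[:,0],[1,99]).round(1))
    S=L[(abs(L[:,1]-y)<5)&(L[:,2]>25)&(L[:,2]<30)&(abs(L[:,0])<50)]
    if len(S): print('rail',y,np.percentile(S[:,0],[1,99]).round(1))
save('w4',im)
```

```text
[0.52327935 0.00658    0.06403112] 0.9807257124781937 [ 0.22177624  0.75883573 -1.62718691] 6.4167
foot 17181 [-70.1  67.8] [ 21.6 111.8] 11.0
bed 17670 [-50.7  48.5] [24.1 96.5] 19.0
rail 2965 [-42.9  40.7] [20.5 74.4] 26.9
blk 3956 [-28.7  26.3] [56.4 74.2] 33.4
board 7743 [-31.1  27.4] [20.7 45.1] 51.4
board 25 [-31.   27.5]
rail 25 [-43.   40.8]
board 35 [-31.1  27.4]
rail 35 [-42.9  40.6]
board 45 [-31.1  27.2]
rail 45 [-43.   40.8]
rail 55 [-42.9  40.7]
```

View pics/w4.png

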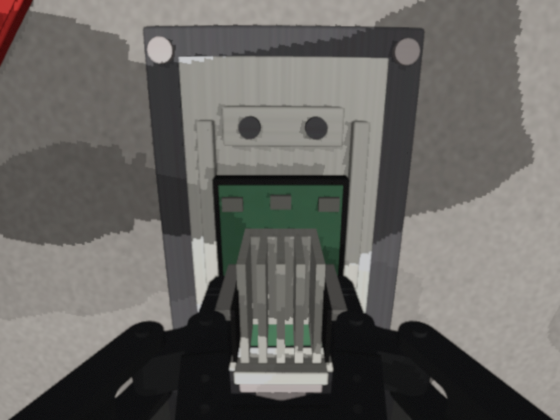

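Rails and module are centred within 1 mm of each other (rails at (205,200) and (360,200), board at (215–347,180)). The stop is 11 mm ahead. Lowering.

Call:
{"name": "drive_tool", "arguments": {"plan": [[0,0,0.008,0,0,0,1],[0,0,0.007,0,0,0,1],[0,0,0.004,0,0,0,1],[0,0,0.002,0,0,0,1],[0,0,0,0,0,0,1]]}}

```text
time_s: 6.83
eef_pos: [0.5241, 0.0051, 0.0433]
orientation: [[-0.193, 0.981, -0.001], [0.981, 0.193, -0.0], [0.0, -0.001, -1.0]]
contact_force: [0.8, 0.3, -1.6]
finger_gap: 0.368
```

Call:
{"name": "drive_tool", "arguments": {"plan": [[0,0,0.002,0,0,0,1],[0,0,0,0,0,0,1],[0,0,0,0,0,0,1]]}}

```text
time_s: 7.08
eef_pos: [0.5245, 0.0051, 0.0418]
orientation: [[-0.193, 0.981, 0.0], [0.981, 0.193, -0.0], [-0.0, 0.0, -1.0]]
contact_force: [0.7, -0.1, -2.1]
finger_gap: 0.366
```

Call:
{"name": "drive_tool", "arguments": {"plan": [[0,0,0.002,0,0,0,1],[0,0,0,0,0,0,1],[0,0,0,0,0,0,1]]}}

```text
time_s: 7.33
eef_pos: [0.5244, 0.0051, 0.0396]
orientation: [[-0.193, 0.981, -0.0], [0.981, 0.193, -0.0], [-0.0, -0.0, -1.0]]
contact_force: [-0.5, 1.0, -2.0]
finger_gap: 0.366
```

Call:
{"name": "drive_tool", "arguments": {"plan": [[0,0,0.001,0,0,0,1],[0,0,0,0,0,0,1],[0,0,0,0,0,0,1]]}}

```text
time_s: 7.58
eef_pos: [0.5245, 0.0052, 0.0391]
orientation: [[-0.193, 0.981, 0.0], [0.981, 0.193, -0.0], [-0.0, 0.0, -1.0]]
contact_force: [-2.7, 0.1, 5.4]
finger_gap: 0.363
```

Call:
{"name": "drive_tool", "arguments": {"plan": [[0,0,0,0,0,0,0.45],[0,0,0,0,0,0,0.45],[0,0,0,0,0,0,0.45],[0,0,0,0,0,0,0.45]]}}

```text
time_s: 7.92
eef_pos: [0.5245, 0.0052, 0.0386]
orientation: [[-0.193, 0.981, 0.0], [0.981, 0.193, 0.0], [0.0, 0.0, -1.0]]
contact_force: [-0.2, 0.8, 0.3]
finger_gap: 0.546
```

Call:
{"name": "drive_tool", "arguments": {"plan": [[0,0,-0.01,0,0,0,0.45],[0,0,-0.035,0,0,0,0.45],[0,0,-0.04,0,0,0,0.45],[0,0,-0.04,0,0,0,0.45],[0,0,0,0,0,0,0.45]]}}

```text
time_s: 8.33
eef_pos: [0.5283, 0.0064, 0.1715]
orientation: [[-0.194, 0.981, 0.011], [0.981, 0.194, 0.0], [-0.002, 0.011, -1.0]]
contact_force: [1.1, 0.9, -0.5]
finger_gap: 0.549
```

Run:
```python
from fit import *
im,d,Ex,W=grab('wrist'); s=bot.get_state(); print(s['eef_pos'],s['contact_force'],s['finger_gap'],s['time_s'])
P=W.reshape(-1,3); P=P[~np.isnan(P[:,0])]; L=local(P,np.array([.5245,.0051]),10.85)
for nm,zl,zh in(('fin',58,67),):
    S=L[(abs(L[:,0])<40)&(abs(L[:,1])<60)&(L[:,2]>zl)&(L[:,2]<zh)]; print(nm,len(S),rect(S/1e3),np.median(S[:,2]))
G=(im[...,1].astype(int)-im[...,0]>12).reshape(-1)[~np.isnan(W.reshape(-1,3)[:,0])]
S=L[G&(abs(L[:,0])<45)&(abs(L[:,1])<60)]; print('green',len(S),rect(S/1e3),np.percentile(S[:,2],[5,50,95]))
# wheel approach pose
for yw in(10.85,100.85): plan((.558-.1*np.sin(0),-.33,.16),yw,12)
```

```text
[0.52704217 0.00568958 0.16846228] [ 0.11652745 -0.82392035 -0.81343048] 0.5497521175330726 8.3833
fin 1424 (array([-0.6, -0.3]), array([32. , 44.5]), 0.9) 63.02959552241872
green 3623 (array([-0.4, -0.8]), array([55.6, 85.6]), 0.4) [26.64187424 27.82424298 29.08663092]
dist mm 337.0 yaw 11.1 -> 10.8
[-0.0279, -0.0029, 0.0007, 0.04, 0.01, 0.02, 0]
[-0.0279, -0.0029, 0.0007, 0.04, 0.01, 0.02, 0]
[-0.0279, -0.0029, 0.0007, 0.04, 0.01, 0.02, 0]
[-0.0279, -0.0028, 0.0007, 0.04, 0.01, 0.02, 0]
[-0.0279, -0.0028, 0.0007, 0.04, 0.01, 0.02, 0]
[-0.028, -0.0028, 0.0007, 0.04, 0.01, 0.02, 0]
[-0.028, -0.0028, 0.0007, 0.04, 0.01, 0.02, 0]
[-0.028, -0.0028, 0.0007, 0.04, 0.01, 0.02, 0]
[-0.028, -0.0028, 0.0007, 0.04, 0.01, 0.02, 0]
[-0.028, -0.0028, 0.0007, 0.04, 0.01, 0.02, 0]
[-0.028, -0.0028, 0.0007, 0.04, 0.01, 0.02, 0]
[-0.028, -0.0027, 0.0007, 0.04, 0.01, 0.02, 0]
dist mm 337.0 yaw 11.1 -> 100.8
[-0.0279, -0.0029, 0.0007, 0.02, 0.04, -7.48, 0]
[-0.0273, -0.0065, 0.0007, 0.02, 0.04, -7.48, 0]
[-0.0263, -0.01, 0.0007, 0.02, 0.04, -7.48, 0]
[-0.0247, -0.0133, 0.0007, 0.02, 0.04, -7.48, 0]
[-0.0228, -0.0164, 0.0007, 0.02, 0.04, -7.48, 0]
[-0.0205, -0.0193, 0.0007, 0.02, 0.04, -7.48, 0]
[-0.0178, -0.0217, 0.0007, 0.02, 0.04, -7.48, 0]
[-0.0148, -0.0239, 0.0007, 0.02, 0.04, -7.48, 0]
[-0.0116, -0.0256, 0.0007, 0.02, 0.04, -7.48, 0]
[-0.0081, -0.0269, 0.0007, 0.02, 0.04, -7.48, 0]
[-0.0046, -0.0277, 0.0007, 0.02, 0.04, -7.48, 0]
[-0.0009, -0.0281, 0.0007, 0.02, 0.04, -7.48, 0]
```

The module is flat on the bed between the rails (sink top 63 mm, board 28 mm, yaw within 1°). Now over to the wheel with the fingers shut.

Call:
{"name": "drive_tool", "arguments": {"plan": [[-0.02,-0.001,0,0,0,0,1],[-0.039,-0.001,0,0,0,0,1],[-0.04,-0.001,0,0,0,0,1],[-0.04,-0.001,0,0,0,0,1],[-0.04,-0.001,0,0,0,0,1]], "newtons": 40}}

```text
time_s: 8.8
eef_pos: [0.5536, -0.1732, 0.1634]
orientation: [[-0.194, 0.981, -0.001], [0.981, 0.194, -0.0], [0.0, -0.001, -1.0]]
contact_force: [-0.2, -0.1, -0.7]
finger_gap: 0.0
```

Call:
{"name": "drive_tool", "arguments": {"plan": [[-0.04,0,0,0,0,0,1],[-0.04,0,0,0,0,0,1],[-0.04,0,0,0,0,0,1],[-0.016,0,0,0,0,0,1],[0,0,0,0,0,0,1]]}}

```text
time_s: 9.22
eef_pos: [0.5789, -0.311, 0.1622]
orientation: [[-0.186, 0.983, -0.002], [0.983, 0.186, -0.001], [-0.001, -0.002, -1.0]]
contact_force: [-0.8, -0.1, -0.5]
finger_gap: -0.001
```

```bash
cat > wheel.py <<'E'
from fit import *
from scipy.optimize import least_squares
YAW=10.85
def wheel(W,hub0=(.5582,-.1771),th0=None,v=True):
    P=W.reshape(-1,3); P=P[~np.isnan(P[:,0])]; L=local(P,np.array(hub0),YAW)
    r=np.hypot(L[:,0],L[:,1]); a=np.degrees(np.arctan2(L[:,1],L[:,0]))
    H=L[(abs(L[:,0])<95)&(L[:,1]>-15)&(L[:,1]<90)&(L[:,2]>94)&(L[:,2]<103)]
    if v and len(H): print('hood x',np.percentile(H[:,0],[.5,99.5]).round(1),'ymin',np.percentile(H[:,1],[.5,2]).round(1),'z',np.median(H[:,2]).round(1))
    S=L[(r>22)&(r<85)&(L[:,1]<-3)&(L[:,2]>60)&(L[:,2]<84)]
    rs=np.hypot(S[:,0],S[:,1]); B=S[(S[:,2]>60)]
    # fit: 3D distance of points to the wheel surface
    def res(q,S=S):
        x=S-[q[0],q[1],q[2]]; out=np.full(len(S),1e3)
        for k in range(5):
            t=np.radians(k*72)-q[3]; u=np.array([np.cos(t),np.sin(t),0])
            s=x@u; dl=np.abs(np.linalg.norm(x-np.clip(s,0,60)[:,None]*u,axis=1)-6); db=np.abs(np.linalg.norm(x-70*u,axis=1)-11)
            out=np.minimum(out,np.minimum(dl,db))
        return out
    best=None
    for t in ([th0] if th0 is not None else np.radians(np.arange(0,72,8))):
        o=least_squares(res,[0,0,70,t],loss='soft_l1',f_scale=2)
        if best is None or o.cost<best.cost: best=o
    q=best.x; th=q[3]%np.radians(72); a=np.radians(YAW)
    print('n',len(S),'hub off',q[:3].round(1),'world',(np.array(hub0)+(q[0]*np.array([np.cos(a),np.sin(a)])+q[1]*np.array([-np.sin(a),np.cos(a)]))/1e3).round(4),'theta mod 72 deg',np.degrees(th).round(1),'med res',np.median(res(q)).round(2))
    return q,th
E
python3 - <<'E'
from wheel import *
im,d,Ex,W=grab('wrist'); s=bot.get_state(); print(s['eef_pos'],s['finger_gap'],s['contact_force'],s['time_s'])
save('w5',im); wheel(W)
for c in('top','scene'): wheel(np.load('/tmp/'+c+'.npz')['W'])
E
```

```text
[ 0.57928538 -0.30731862  0.16237543] 0.0031470147449245084 [-0.60075974  1.6548688   0.01793946] 9.2667
n 6963 hub off [-0.6 -0.7 69. ] world [ 0.5577 -0.1779] theta mod 72 deg 28.6 med res 0.34
hood x [-88.5  88.8] ymin [2.2 3.6] z 97.6
n 327 hub off [ 0.8  1.8 68.7] world [ 0.5586 -0.1752] theta mod 72 deg 29.0 med res 0.85
hood x [-88.1  89.2] ymin [-4.1 -2.4] z 97.5
n 389 hub off [-0.8 -1.5 70.5] world [ 0.5577 -0.1788] theta mod 72 deg 28.8 med res 0.85
```

View pics/w5.png

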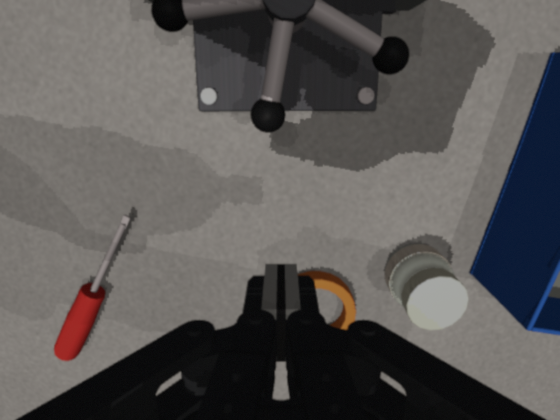

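The wheel view shows the hub at (290,3) and balls at (391,54), (268,116) and (172,12). The fit gives hub (0.5577, −0.178) and theta 28.7°. All three cameras agree within 3 mm. I'll enter between the right and middle spokes.

Call:
{"name": "drive_tool", "arguments": {"plan": [[0.029,0.008,0.017,0,0,0,1],[0.03,0.008,0.017,0,0,0,1],[0.0295,0.007,0.017,0,0,0,1],[0,0,0,0,0,0,1]]}}

```text
time_s: 9.6
eef_pos: [0.5844, -0.2029, 0.1098]
orientation: [[-0.203, 0.979, -0.004], [0.979, 0.203, 0.007], [0.007, -0.003, -1.0]]
contact_force: [-0.4, 1.1, -0.4]
finger_gap: -0.0
```

```bash
cat > st.py <<'E'
from wheel import *
HUB=np.array([.5577,-.178])
def st():
    s=bot.get_state(); l=local(np.array([s['eef_pos']]),HUB,YAW)[0]
    f=np.array(s['contact_force']); a=np.radians(YAW); X=np.array([np.cos(a),np.sin(a),0]);Y=np.array([-np.sin(a),np.cos(a),0])
    fl=[f@X,f@Y,f[2]]; M=(l[0]*fl[1]-l[1]*fl[0])/1e3
    print('local',l.round(1),'ang',np.degrees(np.arctan2(l[1],l[0])).round(1),'r',np.hypot(*l[:2]).round(1),'F',np.round(fl,1),'M(force on tool)',round(M,3),'yaw',np.degrees(np.arctan2(s['orientation'][1][1],s['orientation'][0][1])).round(1),'t',s['time_s'])
    return l
if __name__=='__main__': st()
E
python3 st.py
```

```text
local [ 21.5 -29.4 109.8] ang -53.8 r 36.5 F [-0.2  1.1 -0.4] M(force on tool) 0.017 yaw 11.7 t 9.6
```

Call:
{"name": "drive_tool", "arguments": {"plan": [[0,0,0,0,0,0,1],[0,0,0,0,0,0,1]]}}

```text
time_s: 9.77
eef_pos: [0.5857, -0.2125, 0.1128]
orientation: [[-0.195, 0.981, -0.0], [0.981, 0.195, 0.0], [0.0, -0.0, -1.0]]
contact_force: [-0.2, -1.1, -0.3]
finger_gap: 0.002
```

```bash
python3 st.py
```

```text
local [ 21.  -39.2 112.8] ang -61.7 r 44.5 F [-0.4 -1.  -0.3] M(force on tool) -0.038 yaw 11.3 t 9.7667
```

Call:
{"name": "drive_tool", "arguments": {"plan": [[-0.004,-0.001,0.015,0,0,0,1],[0,0,0.02,0,0,0,1],[0,0,0.015,0,0,0,1],[0,0,0.006,0,0,0,1],[0,0,0,0,0,0,1]]}}

```text
time_s: 10.18
eef_pos: [0.5843, -0.2185, 0.0547]
orientation: [[-0.192, 0.981, -0.003], [0.981, 0.192, 0.001], [0.001, -0.003, -1.0]]
contact_force: [-0.4, -0.5, -0.5]
finger_gap: -0.002
```

```bash
python3 st.py
```

```text
local [ 18.5 -44.8  54.7] ang -67.6 r 48.5 F [-0.4 -0.4 -0.5] M(force on tool) -0.028 yaw 11.1 t 10.1833
```

Call:
{"name": "drive_tool", "arguments": {"plan": [[-0.001,-0.007,0,0,0,0,1],[-0.001,-0.007,0,0,0,0,1],[0,-0.006,0,0,0,0,1],[0,-0.006,0,0,0,0,1],[0,0,0,0,0,0,1]]}}

```text
time_s: 10.6
eef_pos: [0.5632, -0.2253, 0.059]
orientation: [[-0.193, 0.981, 0.008], [0.981, 0.193, -0.001], [-0.003, 0.007, -1.0]]
contact_force: [7.6, 0.6, 0.3]
finger_gap: 0.0
```

```bash
python3 st.py
```

```text
local [ -3.5 -47.5  59. ] ang -94.2 r 47.6 F [ 7.6 -0.9  0.3] M(force on tool) 0.362 yaw 11.1 t 10.6
```

Call:
{"name": "drive_tool", "arguments": {"plan": [[0.002,-0.006,0,0,0,0,1],[0.002,-0.006,0,0,0,0,1],[0.003,-0.006,0,0,0,0,1],[0.004,-0.005,0,0,0,0,1],[0.004,-0.005,0,0,0,0,1]]}}

```text
time_s: 11.02
eef_pos: [0.5343, -0.2171, 0.0595]
orientation: [[-0.192, 0.981, 0.011], [0.981, 0.193, -0.003], [-0.005, 0.01, -1.0]]
contact_force: [10.9, -3.2, -3.0]
finger_gap: 0.001
```

```bash
python3 st.py
```

```text
local [-30.3 -34.   59.5] ang -131.7 r 45.5 F [10.2 -5.2 -3. ] M(force on tool) 0.502 yaw 11.1 t 11.0167
```

Call:
{"name": "drive_tool", "arguments": {"plan": [[0.004,-0.004,0,0,0,0,1],[0.005,-0.004,0,0,0,0,1],[0.003,-0.002,0,0,0,0,1],[0,0,0,0,0,0,1]]}}

```text
time_s: 11.35
eef_pos: [0.5201, -0.2078, 0.0589]
orientation: [[-0.192, 0.981, 0.006], [0.981, 0.192, -0.004], [-0.005, 0.006, -1.0]]
contact_force: [5.1, -4.2, -0.5]
finger_gap: -0.005
```

Run:
```python
from st import *
l=st()
im,d,Ex,W=grab('top'); 
L=local(W[~np.isnan(W[...,0])],HUB,YAW)
J=L[(abs(L[:,0])<20)&(L[:,1]>95)&(L[:,1]<160)&(L[:,2]>31.5)&(L[:,2]<37)]; print('jaw y',np.percentile(J[:,1],[2,50,98]).round(1))
```

```text
local [-42.6 -22.2  58.9] ang -152.4 r 48.0 F [ 4.2 -5.1 -0.5] M(force on tool) 0.309 yaw 11.1 t 11.35
jaw y [ 96.3 116.7 128.4]
```

Call:
{"name": "drive_tool", "arguments": {"plan": [[-0.004,0.004,-0.015,0,0,0,1],[-0.001,0,-0.035,0,0,0,1],[-0.009,0.028,0,0,0,0,1],[-0.007,0.028,0,0,0,0,1],[0,0,0,0,0,0,1]]}}

```text
time_s: 11.82
eef_pos: [0.586, -0.2152, 0.1094]
orientation: [[-0.193, 0.981, 0.008], [0.981, 0.193, -0.001], [-0.003, 0.007, -1.0]]
contact_force: [0.4, -0.3, 0.6]
finger_gap: 0.003
```

Call:
{"name": "drive_tool", "arguments": {"plan": [[0,0,0,0,0,0,1],[0,0,0,0,0,0,1]]}}

```text
time_s: 11.98
eef_pos: [0.5802, -0.2148, 0.1071]
orientation: [[-0.193, 0.981, -0.0], [0.981, 0.193, -0.0], [-0.0, -0.0, -1.0]]
contact_force: [0.6, -0.1, -0.7]
finger_gap: 0.003
```

Run:
```python
from st import *
st()
im,d,Ex,W=grab('scene'); wheel(W,HUB)
```

```text
local [ 15.2 -40.4 107.1] ang -69.4 r 43.2 F [ 0.5 -0.2 -0.7] M(force on tool) 0.018 yaw 11.1 t 11.9833
hood x [-88.3  90.1] ymin [-3.5 -2.4] z 97.4
n 389 hub off [-0.2 -0.7 70.6] world [ 0.5577 -0.1787] theta mod 72 deg 29.9 med res 0.72
```

Call:
{"name": "drive_tool", "arguments": {"plan": [[-0.003,0.004,0.015,0,0,0,1],[0,0,0.02,0,0,0,1],[0,0,0.015,0,0,0,1],[0,0,0,0,0,0,1]]}}

```text
time_s: 12.37
eef_pos: [0.5825, -0.2168, 0.0529]
orientation: [[-0.193, 0.981, -0.006], [0.981, 0.193, 0.001], [0.002, -0.005, -1.0]]
contact_force: [-0.6, 0.1, -0.1]
finger_gap: -0.002
```

```bash
python3 st.py
```

```text
local [ 17.1 -42.7  52.9] ang -68.2 r 46.0 F [-0.6  0.2 -0.1] M(force on tool) -0.021 yaw 11.1 t 12.3667
```

Call:
{"name": "drive_tool", "arguments": {"plan": [[-0.001,-0.007,0,0,0,0,1],[-0.001,-0.007,0,0,0,0,1],[0,-0.006,0,0,0,0,1],[0,-0.006,0,0,0,0,1],[0.001,-0.006,0,0,0,0,1]]}}

```text
time_s: 12.78
eef_pos: [0.5582, -0.2239, 0.0592]
orientation: [[-0.194, 0.981, 0.01], [0.981, 0.194, -0.001], [-0.003, 0.01, -1.0]]
contact_force: [10.9, 0.9, -0.3]
finger_gap: -0.003
```

Call:
{"name": "drive_tool", "arguments": {"plan": [[0.002,-0.006,0,0,0,0,1],[0.002,-0.006,0,0,0,0,1],[0.003,-0.005,0,0,0,0,1],[0,0,0,0,0,0,1]]}}

```text
time_s: 13.12
eef_pos: [0.5386, -0.2216, 0.0593]
orientation: [[-0.193, 0.981, 0.008], [0.981, 0.193, -0.003], [-0.004, 0.007, -1.0]]
contact_force: [5.4, -2.0, -0.2]
finger_gap: 0.003
```

```bash
python3 st.py
```

```text
local [-26.9 -39.2  59.3] ang -124.5 r 47.6 F [ 5.  -3.  -0.2] M(force on tool) 0.277 yaw 11.1 t 13.1167
```

Call:
{"name": "drive_tool", "arguments": {"plan": [[0.004,-0.005,0,0,0,0,1],[0.004,-0.005,0,0,0,0,1],[0.005,-0.004,0,0,0,0,1],[0.004,-0.003,0,0,0,0,1],[0,0,0,0,0,0,1]]}}

```text
time_s: 13.53
eef_pos: [0.5179, -0.2089, 0.0588]
orientation: [[-0.192, 0.981, 0.006], [0.981, 0.192, -0.003], [-0.004, 0.005, -1.0]]
contact_force: [3.5, -3.0, -0.7]
finger_gap: 0.002
```

```bash
python3 st.py
```

```text
local [-44.9 -22.8  58.8] ang -153.0 r 50.4 F [ 2.9 -3.6 -0.7] M(force on tool) 0.227 yaw 11.1 t 13.5333
```

Call:
{"name": "drive_tool", "arguments": {"plan": [[-0.004,0.004,-0.015,0,0,0,1],[-0.001,0,-0.035,0,0,0,1],[-0.009,0.03,0,0,0,0,1],[-0.007,0.029,0,0,0,0,1],[0,0,0,0,0,0,1]]}}

```text
time_s: 13.95
eef_pos: [0.5872, -0.2158, 0.1094]
orientation: [[-0.193, 0.981, 0.007], [0.981, 0.193, -0.001], [-0.002, 0.007, -1.0]]
contact_force: [-0.1, 0.8, -0.0]
finger_gap: 0.002
```

Call:
{"name": "drive_tool", "arguments": {"plan": [[0,0,0,0,0,0,1],[0,0,0,0,0,0,1]]}}

```text
time_s: 14.12
eef_pos: [0.5812, -0.2155, 0.107]
orientation: [[-0.193, 0.981, -0.0], [0.981, 0.193, -0.0], [-0.0, -0.001, -1.0]]
contact_force: [0.3, 0.1, -0.1]
finger_gap: -0.003
```

Run:
```python
from st import *
st()
im,d,Ex,W=grab('scene'); wheel(W,HUB)
im,d,Ex,W=grab('top'); wheel(W,HUB); L=local(W[~np.isnan(W[...,0])],HUB,YAW)
M=L[(abs(L[:,0])<30)&(L[:,1]>115)&(L[:,1]<250)&(L[:,2]>58)&(L[:,2]<67)]; print('sink',rect(M/1e3) if len(M) else 0)
for y0,y1,z0,z1 in((95,150,31.5,37),(235,270,31.5,37)):
    J=L[(abs(L[:,0])<22)&(L[:,1]>y0)&(L[:,1]<y1)&(L[:,2]>z0)&(L[:,2]<z1)]; print(np.percentile(J[:,1],[2,50,98]).round(1))
```

```text
local [ 16.  -41.3 107. ] ang -68.8 r 44.3 F [ 0.3  0.1 -0.1] M(force on tool) 0.013 yaw 11.1 t 14.1167
hood x [-88.1  90.1] ymin [-4.2 -2.8] z 97.4
n 393 hub off [-0.1 -0.6 70.6] world [ 0.5577 -0.1786] theta mod 72 deg 29.4 med res 0.83
hood x [-88.   89.3] ymin [3.1 4.3] z 97.5
n 180 hub off [ 0.4  2.8 69.2] world [ 0.5576 -0.1752] theta mod 72 deg 30.1 med res 0.95
sink (array([  2.1, 188.7]), array([43.1, 32.2]), 89.8)
[ 98.  129.2 143.2]
[246.6 255.9 263.7]
```

Theta is 173.5° (3.03 rad). By jaw geometry I expect the bite around 234°, so the next push should finish the job. From about −122° I'll go in fine steps.

Call:
{"name": "drive_tool", "arguments": {"plan": [[-0.002,0.003,0.015,0,0,0,1],[0,0,0.02,0,0,0,1],[0,0,0.014,0,0,0,1],[0,0,0,0,0,0,1]]}}

```text
time_s: 14.55
eef_pos: [0.5826, -0.2165, 0.0539]
orientation: [[-0.193, 0.981, -0.006], [0.981, 0.193, 0.002], [0.003, -0.005, -1.0]]
contact_force: [-1.0, 1.0, -0.6]
finger_gap: -0.001
```

Call:
{"name": "drive_tool", "arguments": {"plan": [[-0.001,-0.007,0,0,0,0,1],[-0.001,-0.007,0,0,0,0,1],[0,-0.006,0,0,0,0,1],[0,-0.006,0,0,0,0,1],[0.001,-0.006,0,0,0,0,1]]}}

```text
time_s: 14.97
eef_pos: [0.5585, -0.2237, 0.0601]
orientation: [[-0.194, 0.981, 0.01], [0.981, 0.194, -0.0], [-0.002, 0.01, -1.0]]
contact_force: [11.0, 0.4, -2.1]
finger_gap: -0.002
```

```bash
python3 st.py
```

```text
local [ -7.8 -45.   60.1] ang -99.8 r 45.7 F [10.9 -1.7 -2.1] M(force on tool) 0.503 yaw 11.2 t 14.9667
```

Call:
{"name": "drive_tool", "arguments": {"plan": [[0.001,-0.004,0,0,0,0,1],[0.002,-0.004,0,0,0,0,1],[0.002,-0.003,0,0,0,0,1],[0.001,-0.002,0,0,0,0,1],[0.001,-0.002,0,0,0,0,1]]}}

```text
time_s: 15.38
eef_pos: [0.5424, -0.2209, 0.0605]
orientation: [[-0.193, 0.981, 0.01], [0.981, 0.193, -0.002], [-0.004, 0.01, -1.0]]
contact_force: [9.8, -1.9, -2.1]
finger_gap: -0.0
```

```bash
python3 st.py
```

```text
local [-23.1 -39.2  60.5] ang -120.5 r 45.5 F [ 9.2 -3.8 -2.1] M(force on tool) 0.449 yaw 11.1 t 15.3833
```

Call:
{"name": "drive_tool", "arguments": {"plan": [[0.001,-0.0017,0,0,0,0,1],[0.001,-0.0017,0,0,0,0,1],[0.0011,-0.0017,0,0,0,0,1],[0.0012,-0.0016,0,0,0,0,1]]}}

```text
time_s: 15.72
eef_pos: [0.5349, -0.2186, 0.0603]
orientation: [[-0.193, 0.981, 0.01], [0.981, 0.193, -0.003], [-0.005, 0.009, -1.0]]
contact_force: [9.8, -4.3, -2.6]
finger_gap: -0.001
```

Run:
```python
from st import *
st()
im,d,Ex,W=grab('top'); L=local(W[~np.isnan(W[...,0])],HUB,YAW)
M=L[(abs(L[:,0])<30)&(L[:,1]>115)&(L[:,1]<250)&(L[:,2]>58)&(L[:,2]<67)]; print('sink',rect(M/1e3) if len(M) else 0)
st()
```

```text
local [-30.1 -35.6  60.3] ang -130.2 r 46.6 F [ 8.8 -6.1 -2.6] M(force on tool) 0.498 yaw 11.1 t 15.7167
sink (array([  2.1, 199. ]), array([31.9, 43.2]), 0.4)
local [-30.5 -35.4  60.2] ang -130.8 r 46.7 F [ 9.2 -4.1 -0.7] M(force on tool) 0.451 yaw 11.1 t 15.7667
```

Call:
{"name": "drive_tool", "arguments": {"plan": [[0.0011,-0.0012,0,0,0,0,1],[0.0011,-0.0012,0,0,0,0,1],[0.0011,-0.0012,0,0,0,0,1]]}}

```text
time_s: 16.02
eef_pos: [0.5303, -0.2165, 0.0601]
orientation: [[-0.192, 0.981, 0.009], [0.981, 0.192, -0.003], [-0.005, 0.008, -1.0]]
contact_force: [8.0, -4.8, -2.5]
finger_gap: -0.0
```

```bash
python3 st.py
```

```text
local [-34.2 -32.7  60.1] ang -136.3 r 47.3 F [ 6.9 -6.2 -2.5] M(force on tool) 0.438 yaw 11.1 t 16.0167
```

Call:
{"name": "drive_tool", "arguments": {"plan": [[0.0011,-0.0011,0,0,0,0,1],[0.0011,-0.0011,0,0,0,0,1]]}}

```text
time_s: 16.18
eef_pos: [0.5274, -0.215, 0.0599]
orientation: [[-0.192, 0.981, 0.008], [0.981, 0.192, -0.003], [-0.005, 0.008, -1.0]]
contact_force: [9.4, -4.1, -2.7]
finger_gap: 0.0
```

```bash
python3 st.py
```

```text
local [-36.8 -30.6  59.9] ang -140.2 r 47.8 F [ 8.4 -5.8 -2.7] M(force on tool) 0.47 yaw 11.1 t 16.1833
```

Call:
{"name": "drive_tool", "arguments": {"plan": [[0.001,-0.0009,0,0,0,0,1],[0.001,-0.0009,0,0,0,0,1]]}}

```text
time_s: 16.35
eef_pos: [0.5252, -0.2137, 0.0599]
orientation: [[-0.192, 0.981, 0.008], [0.981, 0.192, -0.004], [-0.005, 0.008, -1.0]]
contact_force: [9.5, -5.7, -3.3]
finger_gap: 0.002
```

```bash
python3 st.py
```

```text
local [-38.6 -28.9  59.9] ang -143.2 r 48.2 F [ 8.3 -7.4 -3.3] M(force on tool) 0.525 yaw 11.1 t 16.35
```

Call:
{"name": "drive_tool", "arguments": {"plan": [[0.0009,-0.0008,0,0,0,0,1],[0.0009,-0.0008,0,0,0,0,1]]}}

```text
time_s: 16.52
eef_pos: [0.5234, -0.2126, 0.06]
orientation: [[-0.192, 0.981, 0.009], [0.981, 0.192, -0.004], [-0.006, 0.008, -1.0]]
contact_force: [9.0, -7.6, -3.4]
finger_gap: -0.001
```

Run:
```python
from st import *
st()
im,d,Ex,W=grab('top'); L=local(W[~np.isnan(W[...,0])],HUB,YAW)
M=L[(abs(L[:,0])<30)&(L[:,1]>115)&(L[:,1]<250)&(L[:,2]>58)&(L[:,2]<67)]; print('sink',rect(M/1e3) if len(M) else 0)
st()
```

```text
local [-40.2 -27.5  60. ] ang -145.6 r 48.7 F [ 7.4 -9.2 -3.4] M(force on tool) 0.572 yaw 11.1 t 16.5167
sink (array([  2.1, 201.4]), array([32.1, 43.8]), 0.5)
local [-40.3 -27.4  59.9] ang -145.8 r 48.8 F [ 8.2 -9.1 -2.8] M(force on tool) 0.593 yaw 11.1 t 16.5667
```

Call:
{"name": "drive_tool", "arguments": {"plan": [[0.0007,-0.0005,0,0,0,0,1],[0.0007,-0.0005,0,0,0,0,1]]}}

```text
time_s: 16.73
eef_pos: [0.5223, -0.2117, 0.06]
orientation: [[-0.192, 0.981, 0.009], [0.981, 0.192, -0.004], [-0.006, 0.008, -1.0]]
contact_force: [9.6, -7.4, -3.7]
finger_gap: -0.002
```

Run:
```python
from st import *
st()
for i in range(3): bot.grab_frame('top'); st()
```

```text
local [-41.1 -26.4  60. ] ang -147.2 r 48.8 F [ 8.  -9.1 -3.7] M(force on tool) 0.587 yaw 11.0 t 16.7333
local [-41.1 -26.3  60. ] ang -147.4 r 48.8 F [ 8.9 -9.7 -3.6] M(force on tool) 0.633 yaw 11.1 t 16.7833
local [-41.1 -26.3  60. ] ang -147.4 r 48.8 F [ 7.7 -8.8 -3.8] M(force on tool) 0.564 yaw 11.1 t 16.8333
local [-41.1 -26.3  60. ] ang -147.4 r 48.8 F [ 9.  -9.  -3.9] M(force on tool) 0.606 yaw 11.1 t 16.8833
```

The sink is at the stop and the torque reads 0.60 N·m against a running base of 0.46. That is 12 to 16 N clamp force, and the angle past the bite (about 5.9°) gives 15 N. Now retreat.

Call:
{"name": "drive_tool", "arguments": {"plan": [[-0.005,0.0035,0,0,0,0,1],[-0.005,0.0035,0,0,0,0,1],[-0.002,0.002,-0.01,0,0,0,1],[0,0,-0.035,0,0,0,1],[0,0,-0.03,0,0,0,1]]}}

```text
time_s: 17.3
eef_pos: [0.5291, -0.218, 0.1336]
orientation: [[-0.194, 0.981, -0.002], [0.981, 0.194, 0.002], [0.002, -0.002, -1.0]]
contact_force: [0.5, -0.4, -0.2]
finger_gap: 0.001
```

Call:
{"name": "drive_tool", "arguments": {"plan": [[-0.03,0,-0.03,0,0,0,1],[-0.04,0,-0.02,0,0,0,1],[-0.04,0,0,0,0,0,1],[-0.03,0,0,0,0,0,1],[0,0,0,0,0,0,1]]}}

```text
time_s: 17.72
eef_pos: [0.5549, -0.3609, 0.1814]
orientation: [[-0.185, 0.983, 0.0], [0.983, 0.185, -0.004], [-0.004, -0.001, -1.0]]
contact_force: [-1.8, -1.4, -0.3]
finger_gap: -0.001
```

Run:
```python
from st import *
st()
im,d,Ex,W=grab('scene'); wheel(W,HUB)
im,d,Ex,W=grab('wrist'); wheel(W,HUB)
im,d,Ex,W=grab('top'); wheel(W,HUB); L=local(W[~np.isnan(W[...,0])],HUB,YAW)
M=L[(abs(L[:,0])<30)&(L[:,1]>115)&(L[:,1]<250)&(L[:,2]>58)&(L[:,2]<67)]; print('sink',rect(M/1e3),np.median(M[:,2]))
u=im[100:240,190:440]; save('f1',cv2.resize(u,None,fx=3,fy=3,interpolation=cv2.INTER_CUBIC))
```

```text
local [ -37.2 -179.1  181.4] ang -101.7 r 182.9 F [-2.1 -1.  -0.3] M(force on tool) -0.333 yaw 10.7 t 17.7167
hood x [-86.6  90. ] ymin [-3.2 -1.6] z 97.5
n 398 hub off [ 0.  -0.7 70.4] world [ 0.5578 -0.1787] theta mod 72 deg 24.5 med res 0.8
n 1628 hub off [ 0.1  0.2 68.9] world [ 0.5578 -0.1777] theta mod 72 deg 24.4 med res 0.35
hood x [-87.8  89.4] ymin [3.  4.5] z 97.5
n 346 hub off [ 1.   2.4 68.7] world [ 0.5583 -0.1754] theta mod 72 deg 24.4 med res 0.97
sink (array([  2. , 201.4]), array([32.3, 43.8]), 0.7) 62.686221279973566
```

View pics/f1.png

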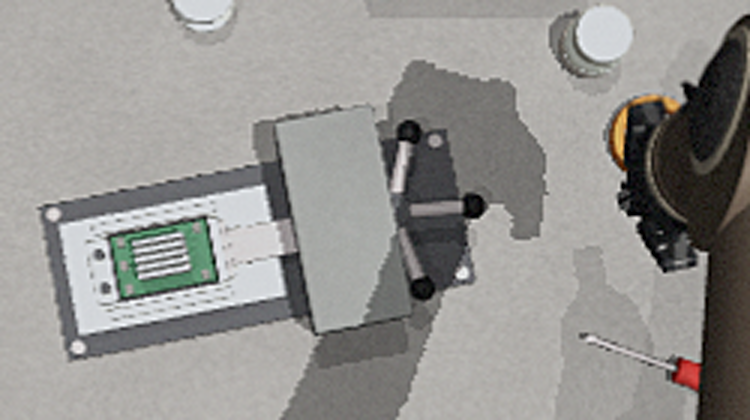

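```bash
python3 -c "
from rig import bot
print(bot.hand_in())"
```

```text
the job is handed in; nothing more can be done
None
```

I laid the green finned module flat between the side rails, let go of it, and closed the clamp with three clockwise spoke pushes. Then I took the gripper up and clear, and handed in at about 18 s; no verdict was reported.

**Last checks:**
- **Wheel angle:** all three cameras put it at 24.4–24.5° modulo 72, which is 240.4° (4.20 rad) in total.
- **Module:** the heat sink moved about 12.7 mm in +y while the wheel was turned and stayed there after I let go. In the final top picture the module is flat against the stop block with the jaw behind it. The depth reading puts the sink top at 63 mm.
- **Clamping force (estimated, not measured directly):** I judge it to be 12–16 N.
  - The angle past the bite, about 5.9°, gives about 15 N.
  - The push torque of 0.60 N·m gives 12 N against the 0.46 N·m I measured before the bite, or 17 N against the stated 0.40 N·m.

**What disagreed:** the scene camera's positions differed from the top and wrist cameras by about 4–5 mm in y. I used the wrist and top values, and the scene camera only for the wheel angle.

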